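# Show a microscope's eyepiece to the inspection camera

## Robot

A 7-joint arm with a two-finger parallel gripper is mounted at the origin on the work surface. World frame = base frame: x ahead of the robot, y to its left, z up, the work surface at z = 0. Lengths are in m, angles in rad, forces in N, time in s.
With the tool pointing down it reaches from about 0.425 to 0.95 m from the base axis. Payload 16.7 kg.
Tool frame: the origin (TCP) lies midway between the tips of the shut fingers; the grasp point (between the pads) lies 19 mm behind it; x points along the fingers, y is the direction in which the jaws open and shut, and the axes are right-handed (so a half turn about x gives the same grasp; the last joint's range is limited). The gripper opens to 94 mm and grips with 3 to 60 N. Pads are 16 mm wide; open, the fingers measure 119 mm over their backs; the gripper's body (75 mm by 177 mm) begins 78 mm behind the grasp point.
Start: joints at [-1.45, 0.426, 0.074, 1.606, -0.034, 1.111, -0.067], TCP at [0.181, 0.65, 0.205] pointing down, gripper open.
Joint ranges: [-2.85, 2.85], [-0.5, 2.14], [-1.23, 1.37], [0.21, 2.46], [-1.02, 4.16], [0.16, 2.05], [-2.73, 2.73]. Speed limits (rad/s): [1.89, 1.89, 2.39, 2.39, 3.01, 3.01, 3.01].

## Interface

Orientations are given as a unit quaternion [x, y, z, w].
In Python, from bench import ctrl gives the robot as it stands. The module is installed in compiled form; this text tells all that it offers.
- The arm moves only by the shell command python3 -m handwheel 'ROWS' [FORCE]. ROWS is JSON, one flat list of numbers, 5 for each row, row after row: the opening, from -1 (shut) to 1 (fully open), then the shift along the tool's x, y, z scaled (see below), then the turn about the tool's x scaled (see below). A call has 1 to 10 rows; each row shifts and turns the pose as measured when the row begins, along the tool's axes as they then stand; what a row does not reach is not made up. The controller multiplies each number of a shift by 40 mm and each number of a turn by 0.12 rad. A row lasts 1/10 s, in which the tool goes at most 50 mm and 8.59 degrees, less where a joint would pass 70% of its speed; a pose out of reach is approached as far as the arm can. A call with a number of a shift or a turn outside -1 to 1 is refused whole. A call with a gripper value outside its range is refused whole. The fingers move at their own pace and stop on an object; FORCE is the grip in N (left out, the last holds). Time passes only in rows, so rows that do not move let the fingers close. It gives the time, the measured TCP pose, the force and the opening at its end, in the units of the state.
- ctrl.sense(): the state, without advancing time (a new reading comes with each control period).
- ctrl.capture(name): name is "side" or "top" or "wrist"; returns a dict with "color" (384x512x3 uint8, blue, green, red), "range_z" (384x512 float32, m along the optical axis (not along the pixel's ray), 0 where there is no reading), "intrinsics" (3x3 intrinsics, pixels), "position" and "rotation" of the camera in the world. Camera axes: x right, y down, z forward; pixel columns grow to the right and rows downward; lengths in m; the calibration is good to about 2 mm. A picture is of the moment at which its call begins.
- ctrl.sign_off(): hands the job in, once; it reports no verdict.
The state is a dict: "clock": time; "joint_pos": joint angles; "dq": joint speeds; "tau": joint torques, N m; "ee_pos": TCP position; "tool_rot": TCP orientation; "contact_force": force on the tool from outside, world axes, zero at the start; "torque": the same for the moment, N m; "opening": opening from 0.0 (shut) to 1.0 (fully open).
Only numpy, scipy, OpenCV 4.12 (cv2) and the standard library are available. Lean on these libraries where they do the work, as an engineer would, in place of code of your own. Each camera call takes 0.05 s, during which the arm holds its last target. There are 200 camera calls.

## Task

Draw the eyepiece out of the inclined tube of the white microscope and present it to the inspection camera that looks straight up: hold it in the air upright, barrel down, centred over the camera, with its lower lens 80 mm above the camera's window, and finish still holding it steady there. Do not set the eyepiece down on the way, do not shift the microscope, keep off the camera and leave everything else on the bench where it is.

Things in the scene. Friction and masses are not known exactly. Their poses are not given: they have to be found in the camera images.
- microscope: White microscope, loose, 3.2 kg: horseshoe foot 190 x 126 mm, black stage, curved limb, tube leaning 30 degrees from upright to its -x side (towards the robot at yaw 0). Focus knobs reach y = +-44 mm, 50 mm down the tube from its mouth; a 30 mm wide rack slide behind the tube (-x) starts 12 mm below the mouth. Origin: on the bench, near the foot's middle; z up. (Not the blue one on the left.)
- tube_mouth (a point): Centre of the tube's open upper end (about -52, 0, 286 mm from the microscope's origin, in its axes). The tube is 30 mm in outer diameter with a 25 mm bore, 33 mm deep along the tube's axis, which at its mouth points up and 30 degrees towards the microscope's -x.
- eyepiece: The eyepiece, loose, about 60 g: black round head 33 mm in diameter, 28 mm tall, greenish lens on top; steel barrel below it 22.4 mm in diameter, 30 mm long. Starts with the barrel fully in the tube (loose slide fit, no catch), the head's shoulder on the tube's rim. Origin: on the axis in the shoulder plane; z along the axis from barrel to head (up when upright). Pull it along z by over 30 mm.
- eyepiece_grip (a point): Point on the eyepiece's axis inside the head, 16 mm above the shoulder (origin): the place to grip; fingers centred here, pointing along the eyepiece's -z, clear the tube.
- eyepiece_lens (a point): Centre of the lower lens, at the barrel's lower end: 30 mm below the shoulder on the axis (46 mm below eyepiece_grip).
- camera: Inspection camera screwed to the bench, looking straight up: aluminium plate 120 x 110 mm, blue housing, black lens, on top a black ring light 80 mm in diameter with white face, yellow dots and a round dark window in its middle. Nothing of it is higher than the ring light. Origin: on the bench under the lens; z up.
- camera_window (a point): Centre of the camera's window, in the ring light's top face, 110 mm above the bench; z up.
- box_a: Closed white card box 90 x 64 x 28 mm, bystander. Origin: centre of the underside.
- box_b: A second such white card box, bystander. Origin: centre of the underside.
- slide_box: Open white card box 88 x 66 x 24 mm filled with greenish glass slides on edge, bystander standing between microscope and camera. Origin: centre of the underside.
- canister: Amber objective canister with black lid, 41 mm in diameter, 58 mm tall, bystander. Origin: centre of the underside.
- objective_block: Wooden block 60 x 130 x 24 mm with three steel objectives standing on it, 64 mm tall over all, bystander. Origin: centre of the underside.
- brush: Flat dusting brush 160 mm long lying on the bench, bystander. Origin on its underside.
Not all that is in view belongs to the job. Leave any blue or yellow look-alike of the eyepiece alone.

How it is judged:
On the way:
1. the eyepiece is drawn clear of the tube, in the fingers (distance between eyepiece and tube_mouth above 0.045 m and contact force between eyepiece and the fingers above 0.5 N and contact force between eyepiece and microscope below 0.1 N), for 0.2 s.
At the end, for the whole second after the job is handed in: Eyepiece held still in the fingers, touching nothing else, upright within 0.12 rad, barrel down; lower lens within 10 mm sideways of the window's centre and 68 to 92 mm above it; microscope level, it and all bystanders within 20 mm of their start (horizontal distance between eyepiece_lens and camera_window below 0.01 m and z of eyepiece_lens in the frame of camera_window between 0.068 and 0.092 m and angle between eyepiece's own z axis and vertical below 0.12 rad and linear speed of eyepiece below 0.02 m/s and angular speed of eyepiece below 0.15 rad/s and contact force between eyepiece and the fingers above 0.5 N and contact force between eyepiece and microscope below 0.1 N and contact force between eyepiece and camera below 0.1 N and distance of each of microscope, box_a, box_b, slide_box, canister, objective_block, brush from where it was at the start of the episode below 0.02 m and angle between microscope's own z axis and vertical below 0.05 rad); the arm keeps its last pose, push and grip.
It fails at once if the microscope is shifted by more than 20 mm or tipped (distance of microscope from where it was at the start of the episode above 0.02 m or angle between microscope's own z axis and vertical above 0.1 rad).
It fails at once if the eyepiece is dropped or set down (its lower lens comes below 80 mm over the bench) (height (world z) of eyepiece_lens below 0.08 m).
It fails at once if the eyepiece touches the camera, or arm or fingers knock it (over 3 N) (contact force between any of the arm, the fingers and camera above 3 N or contact force between eyepiece and camera above 0.3 N).
It fails at once if something else on the bench is moved by more than 20 mm (distance of any of box_a, box_b, slide_box, canister, objective_block, brush from where it was at the start of the episode above 0.02 m).
It also fails if it takes over 48 s, if anything falls off the work surface, if the arm or the gripper's body presses on something with over 40 N, if the wrist force passes 120 N, or if a joint passes its speed limit or range.

## Working session

There is one attempt and no reset: what is moved stays moved. The work goes in short steps, Python scripts to look and compute and a shell command to move; the robot and the scene stay as the last step left them, time stands still between calls to the robot, and variables do not carry over. Pictures are saved under pics/ and viewed, about 8 in all and at most 12, crops included, and the job is handed in when it is done.

```bash
mkdir -p pics
cat > h.py <<'E'
import numpy as np, cv2
from bench import ctrl
def cap(n):
    c=ctrl.capture(n); np.savez(f'{n}.npz',**{k:np.asarray(v) for k,v in c.items()}); return c
def load(n): return dict(np.load(f'{n}.npz'))
def rotm(c):
    from scipy.spatial.transform import Rotation as R
    r=np.array(c['rotation'],float); return r if r.shape==(3,3) else R.from_quat(r).as_matrix()
def cloud(c):
    z=c['range_z']; K=c['intrinsics']; v,u=np.mgrid[:z.shape[0],:z.shape[1]]
    p=np.stack([(u-K[0,2])/K[0,0]*z,(v-K[1,2])/K[1,1]*z,z],-1)
    w=p@rotm(c).T+np.array(c['position']); w[z<=0]=np.nan; return w
E
python3 - <<'E'
from h import *
a=cap('side');b=cap('top')
for c in(a,b): print(c['position'],c['rotation'],c['intrinsics'])
cv2.imwrite('pics/side0.png',a['color']);cv2.imwrite('pics/top0.png',b['color'])
s=ctrl.sense();print(s)
E
```

```text
[ 0.02778235 -0.80294181  0.88040578] [ 0.86135966 -0.24504685  0.12850144 -0.42602693] [[353.35677279   0.         254.28600705]
 [  0.         353.35677279 189.90409838]
 [  0.           0.           1.        ]]
[ 0.37072875 -0.00678473  1.62744004] [-0.70121156  0.71028505 -0.04341962  0.04372916] [[428.45911401   0.         252.27800632]
 [  0.         428.45911401 196.2883988 ]
 [  0.           0.           1.        ]]
{'clock': 0.1, 'joint_pos': array([-1.44950294,  0.42670085,  0.07387197,  1.60651385, -0.03410809,
        1.1107784 , -0.06712394]), 'dq': array([ 0.00100997, -0.00172796, -0.00019526,  0.00018942, -0.00093066,
        0.00026758, -0.0008382 ]), 'tau': array([ 5.89685704e-03, -9.37472248e+01,  3.67641874e+00, -4.55040729e+01,
       -4.85140400e-02,  1.68454513e-02,  1.17133250e-04]), 'ee_pos': array([0.18049371, 0.65003032, 0.20483813]), 'tool_rot': array([ 0.0950717 ,  0.70065678, -0.09587654,  0.70060627]), 'contact_force': array([ 0.3349644 , -0.48025987, -0.41351249]), 'torque': array([-0.00908221, -0.00355379, -0.00490563]), 'opening': 1.0018142935871353}
```

View pics/side0.png

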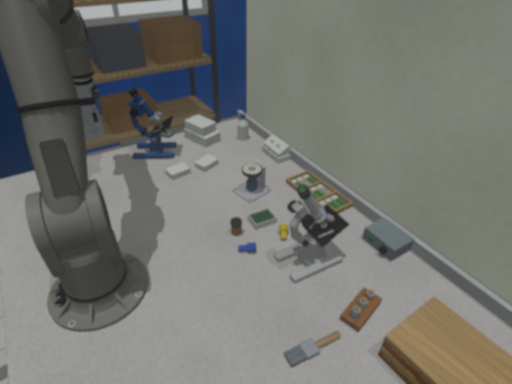

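View pics/top0.png

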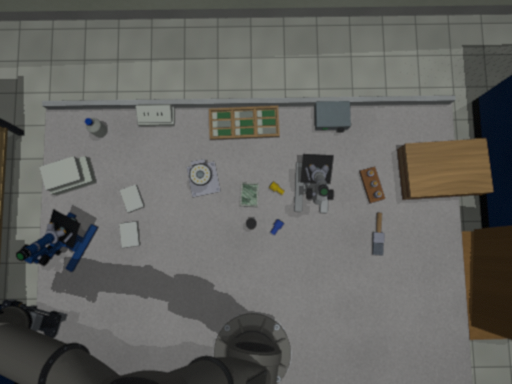

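The side view shows the white microscope at (315,225) with its eyepiece at about (303,190). The camera ring light is at (252,170). Blue (247,247) and yellow (283,231) look-alikes lie on the bench. In the top view the white microscope's eyepiece is near (323,192) and the ring light at (200,174). The blue microscope on the left (45,245) is not ours.

Run:
```python
from h import *
a=load('side');b=load('top');wa=cloud(a);wb=cloud(b)
ca=cv2.resize(a['color'][165:285,265:365],None,fx=4,fy=4,interpolation=cv2.INTER_CUBIC)
cb=cv2.resize(b['color'][140:220,280:345],None,fx=6,fy=6,interpolation=cv2.INTER_CUBIC)
cv2.imwrite('pics/crop.png',np.hstack([ca,cb[:480]]))
# ring light: top view points 0.1-0.12 near (200,174)
for n,w,c,(u,v),r in(('top',wb,b,(200,174),22),('side',wa,a,(252,170),18)):
    s=w[v-r:v+r,u-r:u+r].reshape(-1,3); m=(s[:,2]>.1)&(s[:,2]<.125)
    q=s[m]; (cx,cy),rad=cv2.minEnclosingCircle(q[:,:2].astype(np.float32)); print(n,'ring',m.sum(),np.median(q,0),q.min(0),q.max(0),cx,cy,rad)
# high points of microscope
for n,w,(u,v) in(('top',wb,(318,180)),('side',wa,(312,220))):
    s=w[v-60:v+60,u-45:u+45].reshape(-1,3)
    for lo,hi in((.2,.23),(.23,.25),(.25,.27),(.27,.29),(.29,.30),(.30,.31),(.31,.34)):
        m=(s[:,2]>lo)&(s[:,2]<hi)
        if m.any(): print(n,lo,m.sum(),np.median(s[m],0).round(4),s[m].min(0).round(3),s[m].max(0).round(3))
```

```text
top ring 435 [0.6451139  0.17976513 0.11030134] [0.60164265 0.13981002 0.1000174 ] [0.69772768 0.21815062 0.11998083] 0.6504698991775513 0.17919450998306274 0.04924747347831726
side ring 245 [0.64366494 0.1730139  0.10992977] [0.60398768 0.13415067 0.100355  ] [0.69932645 0.21725475 0.11494395] 0.6515823006629944 0.17562434077262878 0.04841809719800949
top 0.2 114 [ 0.5716 -0.2212  0.2143] [ 0.522 -0.272  0.2  ] [ 0.637 -0.185  0.23 ]
top 0.23 144 [ 0.5515 -0.2204  0.238 ] [ 0.527 -0.273  0.23 ] [ 0.609 -0.186  0.25 ]
top 0.25 73 [ 0.5389 -0.2251  0.2576] [ 0.526 -0.247  0.25 ] [ 0.595 -0.215  0.268]
top 0.27 25 [ 0.5769 -0.2257  0.2801] [ 0.56  -0.242  0.27 ] [ 0.586 -0.215  0.289]
top 0.29 12 [ 0.5672 -0.226   0.2954] [ 0.537 -0.246  0.293] [ 0.572 -0.214  0.299]
top 0.3 46 [ 0.5422 -0.2302  0.3064] [ 0.533 -0.246  0.3  ] [ 0.568 -0.215  0.31 ]
top 0.31 56 [ 0.5518 -0.2279  0.3129] [ 0.535 -0.246  0.31 ] [ 0.563 -0.214  0.32 ]
side 0.2 267 [ 0.5451 -0.245   0.2172] [ 0.526 -0.277  0.2  ] [ 0.637 -0.187  0.23 ]
side 0.23 210 [ 0.5483 -0.246   0.2378] [ 0.526 -0.276  0.23 ] [ 0.608 -0.186  0.25 ]
side 0.25 154 [ 0.5463 -0.2399  0.2573] [ 0.526 -0.249  0.25 ] [ 0.596 -0.216  0.27 ]
side 0.27 53 [ 0.56   -0.244   0.2801] [ 0.541 -0.249  0.27 ] [ 0.583 -0.229  0.29 ]
side 0.29 36 [ 0.5501 -0.2443  0.296 ] [ 0.535 -0.249  0.29 ] [ 0.574 -0.224  0.3  ]
side 0.3 62 [ 0.5427 -0.2375  0.3058] [ 0.533 -0.248  0.3  ] [ 0.565 -0.217  0.31 ]
side 0.31 47 [ 0.553  -0.2306  0.3129] [ 0.544 -0.247  0.31 ] [ 0.562 -0.216  0.317]
```

View pics/crop.png

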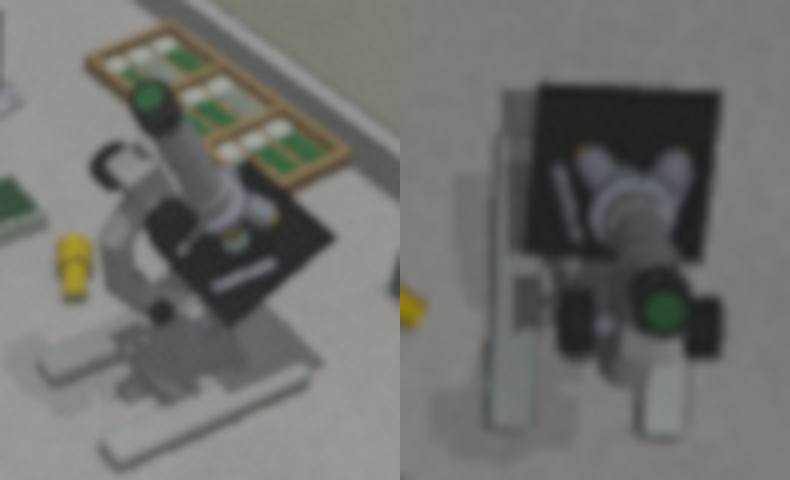

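The crop confirms the target. The green-lensed black head is on the inclined tube of the white microscope (side about (302,189), top about (324,192)). The tube leans towards the robot and yaw is nearly 0. The yellow and blue pieces on the bench and the blue microscope don't fit the description. Rows cannot tilt the tool, so the fingers stay vertical. I'll grip across y and turn the eyepiece upright by pivoting it in the pads.

```bash
cat >> h.py <<'E'
from scipy.spatial.transform import Rotation as R
def proj(c,p):
    q=rotm(c).T@(np.array(p)-c['position']); k=c['intrinsics']@q; return (k[:2]/k[2]).round(1)
E
python3 - <<'E'
from h import *
s=ctrl.sense();M=R.from_quat(s['tool_rot']).as_matrix();print(M.round(3))
a=load('side');b=load('top')
print('tcp px',proj(b,s['ee_pos']),proj(a,s['ee_pos']),'origin',proj(b,[0,0,0]))
for n,c in(('top',b),('side',a)):
    w=cloud(c); col=c['color'].astype(int)
    near=(np.linalg.norm(w[...,:2]-[.548,-.23],axis=-1)<.04)&(w[...,2]>.29)
    g=near&(col[...,1]>col[...,2]+15)&(col[...,1]>col[...,0]+10)
    q=w[g]; print(n,'lens',g.sum(),q.mean(0).round(4), 'midrange',((q.max(0)+q.min(0))/2).round(4))
    h=w[near]; 
    # top-face plane normal
    u,sv,vt=np.linalg.svd(q-q.mean(0)); print(' normal',vt[2].round(3))
    st=(np.abs(w[...,2]-np.nanmedian(w[(np.abs(w[...,0]-.63)<.02)&(np.abs(w[...,1]+.19)<.01)&(w[...,2]>.05)][:,2]))<.006)&(np.abs(w[...,0]-.62)<.12)&(np.abs(w[...,1]+.22)<.12)
    q=w[st]; print(' stage',st.sum(),q[:,2].mean(),cv2.minAreaRect(q[:,:2].astype(np.float32)))
    r=(np.abs(w[...,2]-.11)<.004)&(np.hypot(w[...,0]-.645,w[...,1]-.178)<.06); q=w[r]
    print(' ring',((q.max(0)+q.min(0))/2).round(4),q.mean(0).round(4),cv2.minEnclosingCircle(q[:,:2].astype(np.float32)))
# blue microscope extent + anything tall
w=cloud(b);m=(w[...,2]>.1)&(w[...,0]>0)&(w[...,0]<.95)&(w[...,1]>.3);q=w[m];print('tall left',q.min(0).round(2),q.max(0).round(2))
E
```

```text
[[-0.     0.268  0.964]
 [-0.001  0.964 -0.268]
 [-1.    -0.001  0.   ]]
tcp px [ 50.9 311.2] [ 95.3 126.4] origin [252.3 351.4]
top lens 34 [ 0.5465 -0.2291  0.3108] midrange [ 0.5463 -0.2295  0.311 ]
 normal [-0.535  0.028  0.845]
 stage 95 0.12524047091410306 ((0.6087650060653687, -0.23135510087013245), (0.10857877880334854, 0.07174549996852875), 81.83870697021484)
 ring [0.6488 0.1777 0.11  ] [0.6458 0.1811 0.1101] ((0.6495299339294434, 0.18161273002624512), 0.048370957374572754)
side lens 48 [ 0.5462 -0.2303  0.3092] midrange [ 0.5462 -0.2293  0.3088]
 normal [ 0.49  -0.054 -0.87 ]
 stage 166 0.11185546548491743 ((0.5871006846427917, -0.2368062138557434), (0.06559880822896957, 0.10538008064031601), 1.9346380233764648)
 ring [0.6517 0.1757 0.1102] [0.6461 0.1756 0.1102] ((0.6517477035522461, 0.17446018755435944), 0.04808908700942993)
tall left [0.1 0.3 0.1] [0.85 0.76 0.79]
```

```bash
python3 -m handwheel '[1,-1,0,0,-0.83, 1,-1,0,0,-0.83, 1,-1,0,0,0, 1,-1,0,0,0, 1,-1,0,0,0, 1,-1,0,0,0, 1,0,-0.82,0.64,0, 1,0,-0.82,0.64,0, 1,0,-0.82,0.64,0, 1,0,-0.82,0.64,0]' 20
python3 -m handwheel '[1,0,-0.82,0.64,0, 1,0,-0.82,0.64,0, 1,0,-0.82,0.64,0, 1,0,-0.82,0.64,0, 1,0,-0.82,0.64,0, 1,0,-0.82,0.64,0, 1,0,-0.82,0.64,0, 1,0,-0.82,0.64,0, 1,0,-0.82,0.64,0, 1,0,-0.82,0.64,0]'
```

```text
clock: 1.1
ee_pos: [0.2724, 0.5117, 0.4498]
tool_rot: [0.015, 0.708, -0.023, 0.706]
contact_force: [1.0, 0.4, 0.1]
opening: 0.998
clock: 2.1
ee_pos: [0.5167, 0.153, 0.4513]
tool_rot: [0.015, 0.709, -0.023, 0.705]
contact_force: [1.1, 0.6, -0.8]
opening: 0.997
```

```bash
python3 -m handwheel '[1,0,-1,0.14,0, 1,0,-1,0.14,0, 1,0,-1,0.14,0, 1,0,-1,0.14,0, 1,0,-1,0.14,0, 1,0,-1,0.14,0, 1,0,-1,0.14,0, 1,0,-1,0.14,0, 1,0,-1,0.14,0, 1,0,0,0,0]'
python3 - <<'E'
from h import *
s=ctrl.sense();M=R.from_quat(s['tool_rot']).as_matrix();print(s['ee_pos'],M.round(3))
c=cap('wrist');w=cloud(c);col=c['color'].astype(int);print(c['position'],rotm(c).round(2))
near=(np.linalg.norm(w[...,:2]-[.548,-.23],axis=-1)<.04)&(w[...,2]>.29)
g=near&(col[...,1]>col[...,2]+15)&(col[...,1]>col[...,0]+10);q=w[g]
print(g.sum(),((q.max(0)+q.min(0))/2).round(4),q.mean(0).round(4));u,sv,vt=np.linalg.svd(q-q.mean(0),full_matrices=False);print(vt[2])
i=c['color'].copy();cv2.imwrite('pics/w1.png',i)
E
```

```text
clock: 3.1
ee_pos: [0.5459, -0.2293, 0.4533]
tool_rot: [0.016, 0.71, -0.026, 0.704]
contact_force: [-1.0, 0.4, 0.3]
opening: 0.999
[ 0.54591567 -0.22928275  0.45328145] [[-0.008  0.059  0.998]
 [-0.013  0.998 -0.059]
 [-1.    -0.014 -0.007]]
[ 0.46642139 -0.22179386  0.63420486] [[ 0.06  0.96  0.27]
 [ 1.   -0.05 -0.03]
 [-0.01  0.27 -0.96]]
378 [ 0.5472 -0.2304  0.3107] [ 0.5471 -0.2304  0.3111]
[ 0.50020219 -0.03301989 -0.86527883]
```

View pics/w1.png

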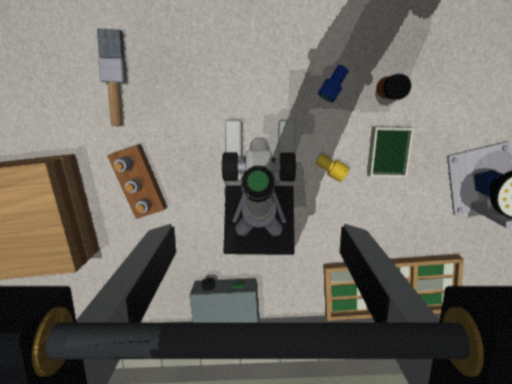

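The wrist view shows the eyepiece lens at (258,181), between the open fingers. Its measured top is (0.547,-0.230,0.311) and its axis leans 30° with yaw about -4°, which agrees with the given geometry. Descending.

```bash
python3 -m handwheel '[1,0.5,0.02,0.1,0, 1,1,0,0.1,0, 1,1,0,0,0, 1,1,0,0,0, 1,0.5,0,0,0, 1,0,0,0,0]'
python3 - <<'E'
from h import *
s=ctrl.sense();M=R.from_quat(s['tool_rot']).as_matrix();print(s['ee_pos'],M.round(3))
print('rows xyz', (M.T@(np.array([.553,-.2308,.281])-s['ee_pos'])/.04).round(3))
E
```

```text
clock: 3.75
ee_pos: [0.5543, -0.2219, 0.287]
tool_rot: [0.015, 0.71, -0.022, 0.704]
contact_force: [0.6, -0.1, 0.7]
opening: 1.0
[ 0.55433244 -0.22189334  0.28702155] [[-0.008  0.051  0.999]
 [-0.01   0.999 -0.051]
 [-1.    -0.01  -0.007]]
rows xyz [ 0.153 -0.223 -0.021]
```

```bash
python3 -m handwheel '[1,0.15,-0.22,-0.02,0, 1,0,0,0,0, 1,0,0,0,0]'
python3 - <<'E'
from h import *
s=ctrl.sense();M=R.from_quat(s['tool_rot']).as_matrix();print(s['ee_pos'],M[:,0].round(3))
print('rows xyz', (M.T@(np.array([.553,-.2308,.281])-s['ee_pos'])/.04).round(3))
E
```

```text
clock: 4.05
ee_pos: [0.5542, -0.2301, 0.2831]
tool_rot: [0.014, 0.709, -0.021, 0.705]
contact_force: [-0.2, 0.3, 0.6]
opening: 1.002
[ 0.55422689 -0.23013515  0.28310826] [-0.006 -0.01  -1.   ]
rows xyz [ 0.053 -0.018 -0.03 ]
```

```bash
python3 -m handwheel '[-1,0,0,0,0, -1,0,0,0,0, -1,0,0,0,0, -1,0,0,0,0, -1,0,0,0,0, -1,0,0,0,0, -1,0,0,0,0, -1,0,0,0,0]' 5
```

```text
clock: 4.85
ee_pos: [0.5553, -0.2307, 0.2857]
tool_rot: [0.014, 0.708, -0.021, 0.706]
contact_force: [0.4, -6.9, 5.2]
opening: 0.357
```

```bash
python3 -m handwheel '[-1,-0.1,-0.03,-0.05,0, -1,-0.11,-0.03,-0.06,0, -1,-0.11,0,-0.06,0]'; python3 -c "
from h import *
w=cap('wrist');c=w['color'];cv2.imwrite('pics/w2.png',cv2.resize(c[100:330,130:390],None,fx=3,fy=2.6))
print(ctrl.sense()['contact_force'])"
```

```text
clock: 5.15
ee_pos: [0.5478, -0.2323, 0.2987]
tool_rot: [0.014, 0.708, -0.021, 0.706]
contact_force: [0.7, 0.3, -1.1]
opening: 0.346
[-0.17391959  2.035188   -0.26811364]
```

View pics/w2.png

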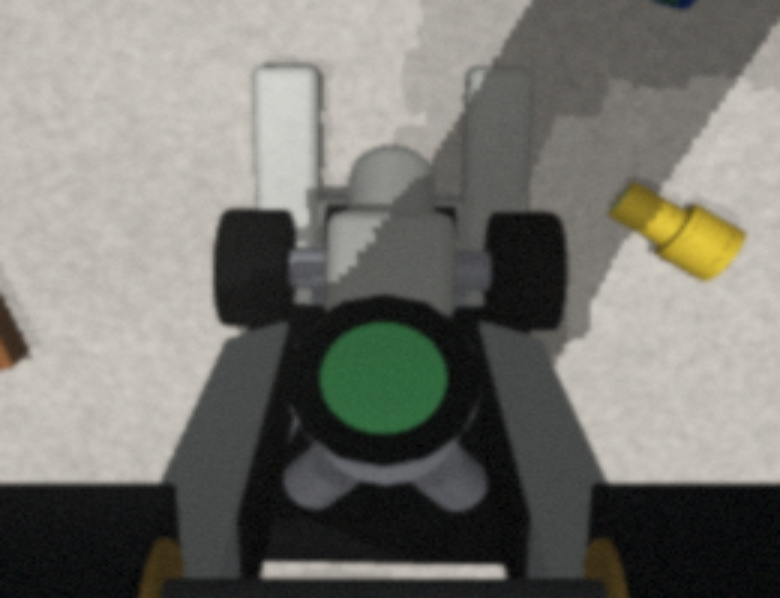

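The head is centred in the fingers, lens at about (384,378) in the crop. I'll measure how far it has come out and its axis.

```bash
cat >> h.py <<'E'
def lens(n='wrist'):
    s=ctrl.sense();M=R.from_quat(s['tool_rot']).as_matrix();t=s['ee_pos']
    c=cap(n);w=cloud(c);col=c['color'].astype(int)
    g=(np.linalg.norm(w-(t-.035*M[:,0]),axis=-1)<.04)&(col[...,1]>col[...,2]+15)&(col[...,1]>col[...,0]+10)
    q=w[g];m=(q.max(0)+q.min(0))/2;nv=np.linalg.svd(q-q.mean(0),full_matrices=False)[2][2];nv*=np.sign(nv[2])
    print('lens',len(q),m.round(4),'axis',nv.round(3),'tilt',np.degrees(np.arccos(nv[2])).round(1),'tcp',t.round(4),'toolx',M[:,0].round(3),'F',s['contact_force'].round(1),'open',round(s['opening']*94,1))
    mouth=np.array([.5472,-.2304,.3107])-.028*np.array([-.5,.033,.865])
    print('from mouth: shoulder',(m-.028*nv-mouth).round(4),'barrel end',(m-.058*nv).round(4))
    return m,nv,M,t
E
python3 -c "
from h import *
lens()"
```

```text
lens 1511 [ 0.5399 -0.2312  0.3247] axis [-0.504  0.022  0.863] tilt 30.3 tcp [ 0.5478 -0.2324  0.2995] toolx [-0.003 -0.01  -1.   ] F [-0.2  2.  -0.3] open 32.8
from mouth: shoulder [-0.0072 -0.0005  0.0141] barrel end [ 0.5691 -0.2325  0.2747]
```

```bash
python3 -m handwheel '[-1,-0.14,0,-0.08,0, -1,-0.06,0,0.13,0, -1,-0.05,0,0.13,0]' 3;python3 -c "
from h import *
lens()"
```

```text
clock: 5.55
ee_pos: [0.5549, -0.2324, 0.3102]
tool_rot: [0.014, 0.708, -0.02, 0.706]
contact_force: [-1.5, 0.2, -0.8]
opening: 0.352
lens 1517 [ 0.549  -0.2312  0.3361] axis [-0.265  0.019  0.964] tilt 15.4 tcp [ 0.5549 -0.2324  0.3102] toolx [-0.002 -0.009 -1.   ] F [-1.5  0.2 -0.8] open 33.1
from mouth: shoulder [-0.0047 -0.0004  0.0227] barrel end [ 0.5644 -0.2323  0.2802]
```

```bash
python3 -m handwheel '[-1,-0.03,0,0.13,0, -1,-0.02,0,0.13,0, -1,0,0,0.09,0]' 3;python3 -c "
from h import *
lens()"
```

```text
clock: 5.9
ee_pos: [0.5708, -0.2328, 0.3124]
tool_rot: [0.014, 0.708, -0.02, 0.706]
contact_force: [-2.3, 1.8, 1.6]
opening: 0.349
lens 1368 [ 0.5647 -0.2318  0.3396] axis [ 0.062 -0.002  0.998] tilt 3.6 tcp [ 0.5708 -0.2328  0.3124] toolx [-0.003 -0.009 -1.   ] F [-2.3  1.8  1.6] open 32.8
from mouth: shoulder [ 0.0017 -0.0004  0.0251] barrel end [ 0.561  -0.2316  0.2817]
```

```bash
python3 -m handwheel '[-1,0,0,-0.07,0, -1,0,0,-0.03,0]' 3;python3 -c "
from h import *
lens()"
```

```text
clock: 6.15
ee_pos: [0.568, -0.2327, 0.3122]
tool_rot: [0.013, 0.707, -0.02, 0.706]
contact_force: [0.9, 0.7, 2.4]
opening: 0.35
lens 1411 [ 0.5613 -0.2316  0.3401] axis [0.012 0.001 1.   ] tilt 0.7 tcp [ 0.568  -0.2327  0.3122] toolx [-0.002 -0.01  -1.   ] F [0.9 0.7 2.4] open 32.9
from mouth: shoulder [-0.0002 -0.0003  0.0256] barrel end [ 0.5606 -0.2316  0.2821]
```

```bash
python3 -m handwheel '[-1,0,0,0,0, -1,0,0,0,0, -1,-0.2,0,0,0, -1,-0.3,0,0,0, -1,-0.5,0,0,0, -1,-0.5,0,0,0, -1,-0.5,0,0,0, -1,-0.3,0,0,0, -1,0,0,0,0]' 15;python3 -c "
from h import *
lens()
c=cap('side');print(proj(c,[.56,-.23,.35]));cv2.imwrite('pics/s1.png',cv2.resize(c['color'][110:290,240:370],None,fx=4,fy=3.3))"
```

```text
clock: 7.1
ee_pos: [0.5664, -0.2332, 0.4121]
tool_rot: [0.014, 0.707, -0.022, 0.706]
contact_force: [-0.6, -0.4, -1.5]
opening: 0.343
lens 1407 [ 0.5599 -0.232   0.4398] axis [0.015 0.004 1.   ] tilt 0.9 tcp [ 0.5664 -0.2332  0.4121] toolx [-0.002 -0.011 -1.   ] F [-0.6 -0.4 -1.5] open 32.2
from mouth: shoulder [-0.0017 -0.0007  0.1253] barrel end [ 0.5591 -0.2322  0.3818]
[307.1 174.8]
```

View pics/s1.png

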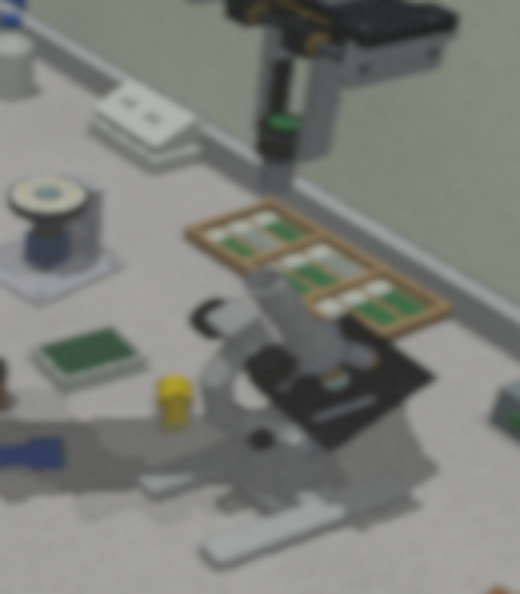

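The side crop shows the eyepiece upright in the fingers (lens at (282,122), barrel down). The microscope hasn't moved and its tube is empty. I'll carry it towards the camera and measure the ring from nearer.

```bash
python3 -m handwheel '[-1,0,0.4,0.1,0, -1,0,0.8,0.2,0, -1,0,0.8,0.2,0, -1,0,0.8,0.2,0, -1,0,0.8,0.2,0, -1,0,0.8,0.2,0, -1,0,0.8,0.2,0, -1,0,0.8,0.2,0, -1,0,0.8,0.2,0, -1,0,0.5,0.1,0]';python3 -c "
from h import *
lens();c=load('wrist');w=cloud(c)
r=(np.abs(w[...,2]-.11)<.006)&(np.hypot(w[...,0]-.645,w[...,1]-.178)<.055);q=w[r]
print(r.sum(),q.min(0),q.max(0),q.mean(0))
m=np.median(q[:,2]);print(m)
cv2.imwrite('pics/w3.png',c['color'])"
```

```text
clock: 8.2
ee_pos: [0.6512, 0.0625, 0.3951]
tool_rot: [0.016, 0.713, -0.025, 0.701]
contact_force: [1.2, 0.5, -1.2]
opening: 0.351
lens 1426 [0.6471 0.0576 0.4337] axis [0.064 0.089 0.994] tilt 6.3 tcp [0.6512 0.0625 0.3951] toolx [-0.018 -0.012 -1.   ] F [ 1.2  0.5 -1.2] open 33.0
from mouth: shoulder [0.0841 0.2864 0.1194] barrel end [0.6434 0.0524 0.3761]
3026 [0.60336822 0.13945672 0.10408756] [0.69847142 0.21843012 0.11461948] [0.64690983 0.17953574 0.11093184]
0.11106858560808003
```

View pics/w3.png

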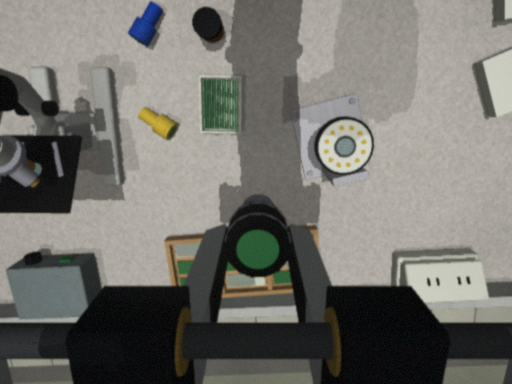

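The wrist view shows the ring light with its window at (345,146) and the eyepiece still in the fingers, lens at (258,247). The lens reading may have been taken while the arm was moving. I'll settle and remeasure.

```bash
python3 -m handwheel '[-1,-0.2,0,0,0, -1,0,0,0,0, -1,0,0,0,0]' 20;python3 -c "
from h import *
lens();c=load('wrist');w=cloud(c)
k=cv2.cvtColor(c['color'],cv2.COLOR_BGR2GRAY)[100:200,290:400]
r=cv2.HoughCircles(cv2.resize(k,None,fx=4,fy=4,interpolation=cv2.INTER_CUBIC),cv2.HOUGH_GRADIENT,1,400,param1=120,param2=30,minRadius=70,maxRadius=140);print(r)
if r is not None:
    u,v=r[0,0,:2]/4+[290,100]
    K=c['intrinsics'];d=rotm(c)@np.array([(u-K[0,2])/K[0,0],(v-K[1,2])/K[1,1],1]);p=c['position'];print('ring ctr',u,v,p+d*(.11-p[2])/d[2])
r=(np.abs(w[...,2]-.11)<.004)&(np.hypot(w[...,0]-.645,w[...,1]-.178)<.044);q=w[r]
print(r.sum(),((q.min(0)+q.max(0))/2).round(4),q.min(0),q.max(0))
"
```

```text
clock: 8.55
ee_pos: [0.6512, 0.0646, 0.4018]
tool_rot: [0.015, 0.714, -0.024, 0.7]
contact_force: [-0.3, 1.1, -0.5]
opening: 0.349
lens 1423 [0.6476 0.0598 0.44  ] axis [0.071 0.113 0.991] tilt 7.7 tcp [0.6512 0.0646 0.4018] toolx [-0.021 -0.013 -1.   ] F [-0.3  1.1 -0.5] open 32.8
from mouth: shoulder [0.0844 0.2879 0.1258] barrel end [0.6435 0.0532 0.3825]
[[[206.5 179.5 108.9]]]
ring ctr 341.625 144.875 [0.64162971 0.17861443 0.11      ]
2656 [0.6463 0.1788 0.11  ] [0.60365394 0.1395487  0.10602097] [0.68890446 0.2181177  0.11398226]
```

```bash
python3 -c "
from h import *
s=ctrl.sense();c=cap('side');u,v=proj(c,s['ee_pos']+[0,0,.01]).astype(int);print(u,v)
a=cv2.resize(c['color'][v-35:v+35,u-28:u+28],None,fx=7,fy=7,interpolation=cv2.INTER_CUBIC)
l=load('wrist')['color'];b=cv2.resize(l[170:310,190:330],(390,490),interpolation=cv2.INTER_CUBIC)
cv2.imwrite('pics/c2.png',np.hstack([a,b]))
r=c['range_z'][v-35:v+35,u-28:u+28]
"
```

```text
273 105
```

View pics/c2.png

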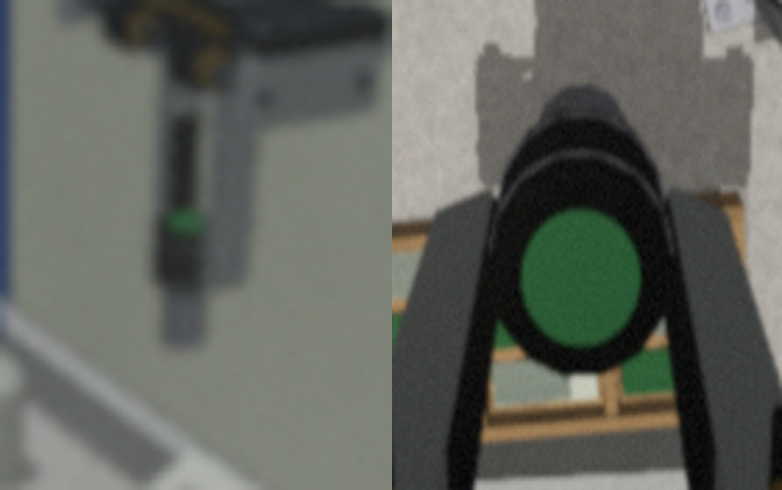

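```bash
python3 -m handwheel '[-1,0,0,0,0, -1,0,0,0,0, -1,0,0,0,0, -1,0,0,0,0, -1,0,0,0,0]' 45;python3 -c "
from h import *
lens()
lens()"
```

```text
clock: 9.15
ee_pos: [0.651, 0.0623, 0.4025]
tool_rot: [0.016, 0.714, -0.025, 0.7]
contact_force: [0.1, 0.9, -0.8]
opening: 0.344
lens 1426 [0.6468 0.0574 0.4423] axis [0.054 0.087 0.995] tilt 5.9 tcp [0.651  0.0623 0.4025] toolx [-0.02  -0.013 -1.   ] F [ 0.1  0.9 -0.8] open 32.3
from mouth: shoulder [0.0841 0.2863 0.128 ] barrel end [0.6437 0.0523 0.3846]
lens 1420 [0.647  0.0574 0.4416] axis [0.054 0.088 0.995] tilt 5.9 tcp [0.651  0.0624 0.4025] toolx [-0.02  -0.013 -1.   ] F [ 0.6  0.  -0.2] open 32.5
from mouth: shoulder [0.0843 0.2862 0.1272] barrel end [0.6438 0.0523 0.3839]
```

```bash
python3 -c "
from h import *
c=load('wrist');s=ctrl.sense();M=R.from_quat(s['tool_rot']).as_matrix()
print('now',(M.T@(c['position']-s['ee_pos'])).round(4),(M.T@rotm(c)).round(3))
M1=np.array([[-.008,.059,.998],[-.013,.998,-.059],[-1,-.014,-.007]]);print('w1',M1.T@(np.array([.46642,-.22179,.63420])-[.54592,-.22928,.45328]), (M1.T@np.array([[.06,.96,.27],[1,-.05,-.03],[-.01,.27,-.96]])).round(3))
d=lambda n:load(n)
w=cloud(c);p=(np.abs(w[...,2])<.03)&(w[...,0]<.9);q=w[p][::50];q=q[np.abs(q[:,2]-np.median(q[:,2]))<.004];print('bench',q.mean(0),np.linalg.svd(q-q.mean(0),full_matrices=False)[2][2])
t=c['range_z'];print(t[240:256,250:266].mean())
"
python3 - <<'E'
from h import *
# side + top camera independent estimate of lens
for n in('side','top'):
    try: lens(n)
    except Exception as e: print(n,e)
E
```

```text
now [-0.1804  0.0003 -0.0811] [[-0.001 -0.277  0.961]
 [ 1.    -0.001  0.001]
 [ 0.     0.961  0.277]]
w1 [-0.18038137  0.00025164 -0.08104935] [[-3.000e-03 -2.770e-01  9.580e-01]
 [ 1.002e+00  3.000e-03 -1.000e-03]
 [ 1.000e-03  9.590e-01  2.780e-01]]
bench [0.62830775 0.08307262 0.00096961] [ 3.13052780e-04 -1.36669399e-03  9.99999017e-01]
0.16621268
lens 19 [0.6404 0.0611 0.4298] axis [ 0.041 -0.009  0.999] tilt 2.4 tcp [0.651  0.0624 0.4025] toolx [-0.02  -0.013 -1.   ] F [ 1.  -0.1 -0.3] open 32.2
from mouth: shoulder [0.078  0.2927 0.1153] barrel end [0.638  0.0616 0.3718]
top zero-size array to reduction operation maximum which has no identity
```

Run:
```python
from h import *
m,nv,M,t=lens()
c=load('wrist');w=cloud(c);col=c['color'].astype(int)
G=(col[...,1]>col[...,2]+15)&(col[...,1]>col[...,0]+10);d=np.linalg.norm(w-(t-.035*M[:,0]),axis=-1)
for nm,g in(('sel',G&(d<.04)),('lenspx',G&(np.hypot(*(np.mgrid[:384,:512]-np.array([247,258])[:,None,None]))<30))):
    v,u=np.nonzero(g);print(nm,g.sum(),u.min(),u.max(),v.min(),v.max(),u.mean(),v.mean())
z=c['range_z'];K=c['intrinsics'];print(K)
print(z[220:276:6,258].round(4),z[247,236:282:5].round(4))
g=G&(d<.04);q=w[g]; T=(q-t)@M; print('tool frame pct',np.percentile(T,[1,50,99],axis=0).round(4))
A=np.c_[T[:,1:],np.ones(len(T))];x,r,_,_=np.linalg.lstsq(A,T[:,0],rcond=None);res=T[:,0]-A@x;print('slopes y,z,h',x,'rms',res.std());k=abs(res)<2*res.std();print(np.linalg.lstsq(A[k],T[k,0],rcond=None)[0])
```

```text
lens 1414 [0.647  0.0575 0.442 ] axis [0.06  0.084 0.995] tilt 5.9 tcp [0.651  0.0625 0.4024] toolx [-0.02  -0.013 -1.   ] F [ 1.2 -0.3 -0.1] open 32.2
from mouth: shoulder [0.0841 0.2865 0.1277] barrel end [0.6435 0.0526 0.3844]
sel 1414 186 290 229 280 256.95827439886847 249.22630834512023
lenspx 1401 236 279 229 272 257.2391149179158 248.91149179157745
[[341.35275733   0.         257.38238778]
 [  0.         341.35275733 189.88380064]
 [  0.           0.           1.        ]]
[0.1624 0.1639 0.1634 0.166  0.1673 0.1666 0.1677 0.169  0.1711 0.1725] [0.1673 0.1689 0.1672 0.1683 0.1665 0.1664 0.1669 0.1665 0.1668 0.167 ]
tool frame pct [[-0.0294 -0.01   -0.0169]
 [-0.0278  0.0004 -0.007 ]
 [-0.0261  0.0107  0.0044]]
slopes y,z,h [ 0.06694531  0.03270122 -0.02766914] rms 0.001805593000646739
[-0.00784241  0.01850981 -0.02764341]
```

Nothing had slipped. Stray green pixels at the finger edge had biased the fit. A robust fit gives the lens 27.7 mm above the TCP and 1.2° from the tool axis. Next I'll refine the window centre and work out the move.

```bash
cat > f.py <<'E'
from h import *
def ep():
    s=ctrl.sense();M=R.from_quat(s['tool_rot']).as_matrix();t=s['ee_pos'];c=cap('wrist');w=cloud(c);col=c['color'].astype(int)
    G=((col[...,1]>col[...,2]+15)&(col[...,1]>col[...,0]+10)).astype(np.uint8)
    n,l,st,ce=cv2.connectedComponentsWithStats(G);i=l[247,258];T=(w[l==i]-t)@M
    k=np.ones(len(T),bool)
    for _ in range(4):
        A=np.c_[T[:,1:],np.ones(len(T))];x=np.linalg.lstsq(A[k],T[k,0],rcond=None)[0];r=T[:,0]-A@x;k=abs(r)<2.5*r[k].std()
    ctr=np.array([x[2],*((np.percentile(T[k,1:],1,axis=0)+np.percentile(T[k,1:],99,axis=0))/2)]);up=np.array([-1,x[0],x[1]]);up/=np.linalg.norm(up)
    E=t+M@(ctr-.058*up);U=M@up;print('lens tool',ctr.round(4),'up',U.round(3),'end',E.round(4),'tcp',t.round(4),'F',s['contact_force'].round(1),s['clock'])
    return E,U,M,c
def go(E,M,tgt): print('rows xyz',(M.T@(np.array(tgt)-E)/.04).round(2))
E
python3 - <<'E'
from f import *
E,U,M,c=ep()
for n,c,(x0,x1,y0,y1) in(('wrist',c,(300,390,100,190)),('side',load('side'),(232,272,155,187)),('top',load('top'),(180,220,155,195))):
    col=c['color'];w=cloud(c);hs=cv2.cvtColor(col,cv2.COLOR_BGR2GRAY);near=(np.hypot(w[...,0]-.644,w[...,1]-.178)<.036)&(abs(w[...,2]-.11)<.012)
    for nm,mk in(('white',near&(hs>0.75*np.percentile(hs[near],90))),('yellow',near&(col[...,2].astype(int)-col[...,0]>50))):
        v,u=np.nonzero(mk)
        if len(u)<8: print(n,nm,len(u));continue
        el=cv2.fitEllipse(cv2.convexHull(np.c_[u,v].astype(np.float32)));K=c['intrinsics'];d=rotm(c)@np.array([(el[0][0]-K[0,2])/K[0,0],(el[0][1]-K[1,2])/K[1,1],1]);p=c['position']
        print(n,nm,len(u),np.round(el[0],1),np.round(el[1],1),(p+d*(.11-p[2])/d[2]).round(4))
go(E,M,[.643,.178,.25])
E
```

```text
** On entry to DLASCL parameter number  4 had an illegal value
 ** On entry to DLASCL parameter number  4 had an illegal valueTraceback (most recent call last):
  File "<stdin>", line 2, in <module>
  File "f.py", line 8, in ep
    A=np.c_[T[:,1:],np.ones(len(T))];x=np.linalg.lstsq(A[k],T[k,0],rcond=None)[0];r=T[:,0]-A@x;k=abs(r)<2.5*r[k].std()
                                       ~~~~~~~~~~~~~~~^^^^^^^^^^^^^^^^^^^^^^^^
    x, resids, rank, s = _umath_linalg.lstsq(a, b, rcond,
                         ~~~~~~~~~~~~~~~~~~~^^^^^^^^^^^^^
                                             signature=signature)
                                             ^^^^^^^^^^^^^^^^^^^^
    raise LinAlgError("SVD did not converge in Linear Least Squares")
numpy.linalg.LinAlgError: SVD did not converge in Linear Least Squares
```

```bash
sed -i "s/T=(w\[l==i\]-t)@M/T=(w[l==i]-t)@M;T=T[np.isfinite(T[:,0])]/" f.py
python3 - <<'E'
from f import *
E,U,M,c=ep()
for n,c in(('wrist',c),('side',load('side')),('top',load('top'))):
    col=c['color'];w=cloud(c);hs=cv2.cvtColor(col,cv2.COLOR_BGR2GRAY);near=(np.hypot(w[...,0]-.644,w[...,1]-.178)<.036)&(abs(w[...,2]-.11)<.012)
    for nm,mk in(('white',near&(hs>0.75*np.percentile(hs[near],90))),('yellow',near&(col[...,2].astype(int)-col[...,0]>50))):
        v,u=np.nonzero(mk)
        if len(u)<8: print(n,nm,len(u));continue
        el=cv2.fitEllipse(cv2.convexHull(np.c_[u,v].astype(np.float32)));K=c['intrinsics'];d=rotm(c)@np.array([(el[0][0]-K[0,2])/K[0,0],(el[0][1]-K[1,2])/K[1,1],1]);p=c['position']
        print(n,nm,len(u),np.round(el[0],1),np.round(el[1],1),(p+d*(.11-p[2])/d[2]).round(4))
go(E,M,[.643,.178,.25])
E
```

```text
lens tool [-0.0277  0.0006 -0.007 ] up [0.031 0.01  0.999] end [0.6428 0.0632 0.3723] tcp [0.651  0.0624 0.4024] F [ 0.1 -0.4  0.1] 9.45
wrist white 1599 [343.4 145.7] [49.2 52.4] [0.6434 0.1793 0.11  ]
wrist yellow 210 [343.6 145.8] [40.3 42.6] [0.6436 0.1796 0.11  ]
side white 145 [251.9 168.2] [10.4 17.6] [0.6436 0.1773 0.11  ]
side yellow 0Traceback (most recent call last):
  File "<stdin>", line 5, in <module>
    return _quantile_unchecked(
        a, q, axis, out, overwrite_input, method, keepdims, weights)
    return _ureduce(a,
                    func=_quantile_ureduce_func,
    ...<5 lines>...
                    overwrite_input=overwrite_input,
                    method=method)
    r = func(a, **kwargs)
    result = _quantile(arr,
                       quantiles=q,
    ...<2 lines>...
                       out=out,
                       weights=wgt)
    previous = arr[previous_indexes]
               ~~~^^^^^^^^^^^^^^^^^^
IndexError: index 0 is out of bounds for axis 0 with size 0
```

```bash
python3 -m handwheel '[-1,0,0.5,-0.02,0, -1,0,0.9,-0.03,0, -1,0,0.9,-0.03,0, -1,0,0.5,-0.02,0, -1,0.4,0,0,0, -1,0.7,0,0,0, -1,0.7,0,0,0, -1,0.5,0,0,0, -1,0,0,0,0, -1,0,0,0,0]';python3 -c "
from f import *
E,U,M,c=ep();go(E,M,[.6435,.1788,.19])"
```

```text
clock: 10.5
ee_pos: [0.6518, 0.1821, 0.3065]
tool_rot: [0.015, 0.713, -0.024, 0.7]
contact_force: [1.4, 0.8, 0.9]
opening: 0.343
lens tool [-0.0277  0.0006 -0.007 ] up [0.032 0.006 0.999] end [0.6435 0.1831 0.2764] tcp [0.6518 0.1821 0.3065] F [1.4 0.8 0.9] 10.5
rows xyz [ 2.16 -0.08  0.04]
```

```bash
python3 -m handwheel '[-1,0.5,-0.08,0.04,0, -1,0.6,0,0,0, -1,0.5,0,0,0, -1,0.3,0,0,0, -1,0.15,0,0,0, -1,0,0,0,0, -1,0,0,0,0]';python3 -c "
from f import *
E,U,M,c=ep();go(E,M,[.6435,.1788,.19])"
```

```text
clock: 11.25
ee_pos: [0.6565, 0.1786, 0.2309]
tool_rot: [0.017, 0.709, -0.023, 0.704]
contact_force: [0.7, 0.3, -0.4]
opening: 0.345
lens tool [-0.0277  0.0007 -0.0069] up [0.02  0.002 1.   ] end [0.6487 0.1797 0.2006] tcp [0.6565 0.1786 0.2309] F [ 0.7  0.3 -0.4] 11.25
rows xyz [ 0.27 -0.03 -0.13]
```

```bash
python3 -m handwheel '[-1,0.26,-0.03,-0.14,0, -1,0,0,0,0, -1,0,0,0,0, -1,0,0,0,0]';python3 -c "
from f import *
E,U,M,c=ep();go(E,M,[.6435,.1788,.19])
im=c['color'];s=cap('side');u,v=proj(s,[.644,.178,.2]).astype(int)
a=cv2.resize(s['color'][v-45:v+35,u-35:u+35],(420,480),interpolation=cv2.INTER_CUBIC);cv2.imwrite('pics/fin.png',np.hstack([a,cv2.resize(im[130:330,180:340],(380,480))]))
print(E-[.6435,.1788,.11])"
```

```text
clock: 11.7
ee_pos: [0.6507, 0.1778, 0.2212]
tool_rot: [0.017, 0.709, -0.022, 0.705]
contact_force: [0.6, -0.3, -1.1]
opening: 0.342
lens tool [-0.0277  0.0006 -0.0069] up [0.019 0.006 1.   ] end [0.643  0.1787 0.191 ] tcp [0.6507 0.1778 0.2212] F [ 0.6 -0.3 -1.1] 11.7
rows xyz [0.02 0.   0.01]
[-0.00052767 -0.00013897  0.08099833]
```

View pics/fin.png

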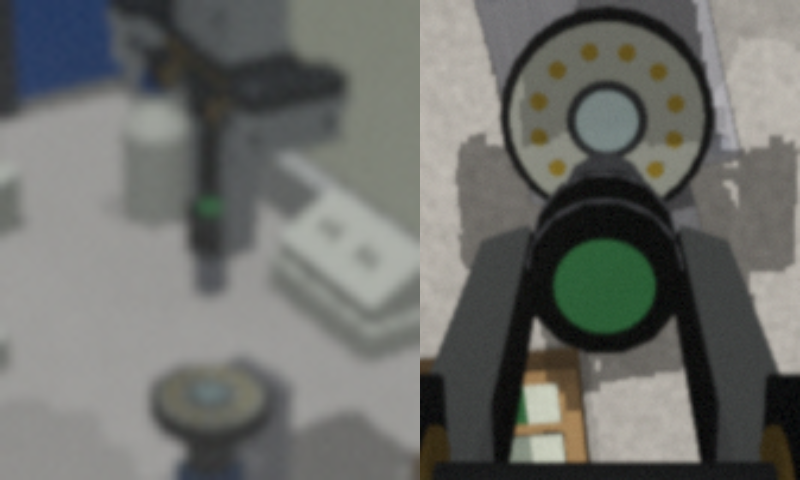

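In the side view (left) the barrel stands upright above the window: barrel at (210,275), window at (210,392). In the wrist view (right) the window at (606,120) lines up with the eyepiece at (606,285). One last check of the window ray and stillness, then hand in.

```bash
python3 -c "
from f import *
E,U,M,c=ep();K=c['intrinsics'];d=rotm(c)@np.array([(258.3-K[0,2])/K[0,0],(180-K[1,2])/K[1,1],1]);p=c['position'];W=p+d*(.11-p[2])/d[2]
print('window',W.round(4),'end-window',(E-W).round(4),'max dq',abs(ctrl.sense()['dq']).max())
w0=cloud(load('top'))
if np.hypot(*(E-W)[:2])<.006: ctrl.sign_off();print('handed in')"
```

```text
lens tool [-0.0277  0.0006 -0.0068] up [ 0.017 -0.001  1.   ] end [0.6433 0.179  0.1911] tcp [0.6509 0.1778 0.2214] F [-0.6  0.1 -0.5] 11.8
window [0.6443 0.1789 0.11  ] end-window [-0.001   0.0001  0.0811] max dq 0.0014984181638306344
the job is handed in; nothing more can be done
handed in
```

The eyepiece is out of the white microscope's tube and held upright over the inspection camera, and I handed the job in at about 11.8 s of the 48 s. No verdict was reported.

**How it was done:** The tool cannot tilt, so I gripped the head across y with vertical fingers and drew it about 20 mm along the tube. With the barrel tip still in the bore I pivoted it upright in a light 3 N grip. I then tightened the grip, lifted it clear and carried it over the camera, raising the force to 45 N on the way.

**Last checks:**

| Check | Measured | Allowed |
|---|---|---|
| Lower lens sideways from window centre | about 1 mm | 10 mm |
| Lower lens above window | 81 mm | 68 to 92 mm |
| Tilt from upright | about 1° (0.017 rad) | 0.12 rad |
| Fastest joint speed | 0.0015 rad/s | – |

- **Disagreements:** A mid-way reading suggested the eyepiece had slipped and tilted by 6 to 8°. It came from stray green pixels at a finger edge. A robust fit and the side camera's lens height showed no slip. Estimates of the window centre from different views agreed to about 2 mm.
- **Weak points:** The head sits about 7 mm off the pads' middle, but the measured grip did not change on the way.
- **Not measured:** I checked the microscope and bystanders only by eye. The microscope looked unmoved in the side view after the lift, and I did not compare bystander positions numerically.

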